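Break the lid stay and shut the packed cleanroom case

ROBOT

A 7-joint arm with a two-finger parallel gripper is mounted at the origin on the work surface. World frame = base frame: x ahead of the robot, y to its left, z up, the work surface at z = 0. Lengths are in m, angles in rad, forces in N, time in s.
With the tool pointing down it reaches from about 0.4 to 0.85 m from the base axis. Payload 4.5 kg.
Tool frame: the origin (TCP) lies on the centre line of the jaws, within the pads' length; the fingertips stand 8 mm ahead of it and the grasp point (between the pads) lies 11 mm behind it; z points along the fingers, x is the direction in which the jaws open and shut, and the axes are right-handed (so a half turn about z gives the same grasp; the last joint's range is limited). The gripper opens to 88 mm and grips with 3 to 60 N. Pads are 18 mm wide; open, the fingers measure 123 mm over their backs; the gripper's body (75 mm by 187 mm) begins 45 mm behind the grasp point.
Start: joints at [1.37, 0.689, -0.195, 1.565, 0.157, 0.902, -0.215], TCP at [0.145, -0.608, 0.247] pointing down, gripper open.
Joint ranges: [-3.01, 3.01], [-0.46, 2.08], [-1.47, 1.51], [0.13, 2.56], [-1, 4.14], [0.04, 2.09], [-2.66, 2.66]. Speed limits (rad/s): [2.57, 2.57, 3.14, 3.14, 3.14, 3.14, 3.14].

INTERFACE

Orientations are given as a unit quaternion [x, y, z, w].
In Python, from plant import get_state, snapshot, finish_job, boxes_of, pinpoint gives the robot as it stands.
- The arm moves only by the shell command python3 -m creep 'ROWS' [FORCE]. ROWS is JSON, a list of rows, each an object with "hand": the finger opening in m, from 0 to 0.0881; "slide": the shift along the tool's x, y, z in m, a list of three; "turn": the turn about the tool's z in degrees. A call has 1 to 5 rows; each row shifts and turns the commanded pose from where the row before left it, along the tool's axes as they then stand; what a row does not reach is not made up. A row lasts 1/8 s, in which the tool goes at most 62.5 mm and 10.7 degrees, less where a joint would pass 70% of its speed; a pose out of reach is approached as far as the arm can. A call is refused whole if a number of a shift passes 0.0625 or a number of a turn 10.7, either way. A call with a gripper value outside its range is refused whole. The fingers move at their own pace and stop on an object; FORCE is the grip in N (left out, the last holds). Time passes only in rows, so rows that do not move let the fingers close. It gives the time, the measured TCP pose, the force and the opening at its end, in the units of the state.
- get_state(): the state, without advancing time (a new reading comes with each control period).
- snapshot(name): name is "side" or "top" or "wrist"; returns a dict with "frame" (400x640x3 uint8, red, green, blue), "depth" (400x640 float32, m along the optical axis (not along the pixel's ray), 0 where there is no reading), "mtx" (3x3 intrinsics, pixels), "camera_from_world" (4x4, takes a point from world to camera coordinates). Camera axes: x right, y down, z forward; pixel columns grow to the right and rows downward; lengths in m; the calibration is good to about 2 mm. A picture is of the moment at which its call begins.
- finish_job(): hands the job in, once; it reports no verdict.
Trained networks look in a picture, given as the dict that the camera call returned (one of the last four; its "shot" number tells which), for a name from the list of things; names that differ only in an ending like _2 or _b are one class to them, and where a whole thing is asked for, a point or a joint stands for the part that bears it (a point fixed in the world has none). Each returns a list of dicts, best first, with "conf" (0 to 1); they miss things now and then, are a little off and sometimes report something else, mostly with a low value. They report only what shows in the picture. A call takes as long as a camera call.
- boxes_of(target, picture): "uv" ([column, row] in pixels, amid what is visible of it).
- pinpoint(target, picture): "uv" ([column, row] in pixels: a listed point, or the origin of a listed thing).
The state is a dict: "clock": time; "q": joint angles; "qd": joint speeds; "joint_torque": joint torques, N m; "tool_pos": TCP position; "eef_rot": TCP orientation; "contact_force": force on the tool from outside, world axes, zero at the start; "moment": the same for the moment, N m; "opening": opening from 0.0 (shut) to 1.0 (fully open).
Only numpy, scipy, OpenCV 4.12 (cv2) and the standard library are available. Lean on these libraries where they do the work, as an engineer would, in place of code of your own. Each camera call takes 0.05 s, during which the arm holds its last target.

TASK

The transit case with the blue lid is packed: press its folding lid stay down at the orange knee roller to unlock it, then lower the blue lid until it lies fully shut. Leave the grey-lidded case standing open as it is.

Things in the scene. Friction and masses are not known exactly. Their poses are not given: they have to be found in the camera images.
- case_knee (a point): Knee of the blue-lidded case's folding stay: centre of an orange roller (20 mm diameter, 26 mm long, along the hinge) joining two steel links just inside the end wall. Locked past straight: the lid cannot be lowered. Pressed straight down (about 7 N) it is straight after 7 mm, broken for good at 20 to 30 mm, shifting 10 mm towards the hinge. Its rotation is of no use.
- case_hinge (a point): Middle of the blue-lidded case's hinge line, at its rim, 100 mm above the table. x along the hinge to the end with the stay, y out of the hinge side, z up. The white case (fixed, blue rim, packed with white parts) is 200 mm along x and spans y 0 to -160 mm. Locked, the knee is at x 74, y -94, z 21 mm here.
- case_lid (a joint): Angle of the blue lid (200 x 160 mm, 10 mm thick, 0.2 kg): 0 shut, lying on the rim; 1.48 rad at the start, nearly upright. Its outer face (the top when shut) then looks to +y of case_hinge; its free edge is 160 mm from the hinge. Stiff hinge: it stays where left; a few newtons at the free half push it over once the stay is broken.
- spare_edge (a point): Middle of the free edge of the grey lid of the other case (same kind and size, grey rim, empty), also standing open, about 260 mm above the table; it must stay so. The cases stand side by side in either order, centres at least 280 mm apart in y, each with its hinge on its left (+y) side, turned up to 17 degrees.

How it is judged:
By the outcome, as a careful person would: the job done as asked, in the order asked, and still so for the second after the job is handed in, with the robot touching nothing.
It also fails if it takes over 45 s, if anything falls off the work surface, if the arm or the gripper's body presses on something with over 40 N, if the wrist force passes 120 N, or if a joint passes its speed limit or range.

## Working session

There is one attempt and no reset: what is moved stays moved. The work goes in short steps, Python scripts to look and compute and a shell command to move; the robot and the scene stay as the last step left them, time stands still between calls to the robot, and variables do not carry over. Pictures are saved under pics/ and viewed, and the job is handed in when it is done.

```bash
ls; mkdir -p pics
cat > h.py <<'E'
import numpy as np, cv2
from plant import get_state, snapshot, finish_job, boxes_of, pinpoint
def save(p,name): cv2.imwrite('pics/'+name, p['frame'][:,:,::-1])
def deproj(p,uv,z=None):
    K=p['mtx'];T=p['camera_from_world'];u,v=uv
    if z is None: z=float(p['depth'][int(round(v)),int(round(u))])
    c=np.linalg.inv(K)@np.array([u,v,1])*z
    return (np.linalg.inv(T)@np.append(c,1))[:3]
def ray(p,uv):
    T=np.linalg.inv(p['camera_from_world']);d=T[:3,:3]@(np.linalg.inv(p['mtx'])@np.array([*uv,1.]))
    return T[:3,3],d/np.linalg.norm(d)
def tri(rs):
    A=np.zeros((3,3));b=np.zeros(3)
    for o,d in rs:
        P=np.eye(3)-np.outer(d,d);A+=P;b+=P@o
    x=np.linalg.solve(A,b);return x,[np.linalg.norm((np.eye(3)-np.outer(d,d))@(x-o)) for o,d in rs]
def proj(p,X):
    c=p['camera_from_world']@np.append(X,1);q=p['mtx']@c[:3];return q[:2]/q[2]
E
python3 - <<'E'
from h import *
np.set_printoptions(precision=4,suppress=True)
print(get_state())
for n in ['side','top','wrist']:
    p=snapshot(n);save(p,n+'0.png')
    for t in ['case_knee','case_hinge','spare_edge']:
        for d in pinpoint(t,p)[:3]: print(n,t,d,deproj(p,d['uv']))
E
```

```text
pics
{'clock': 0.0, 'q': array([ 1.3698,  0.69  , -0.1945,  1.5663,  0.1573,  0.9025, -0.2151]), 'qd': array([-0.0013,  0.0012, -0.0003, -0.0006,  0.0015,  0.    , -0.001 ]), 'joint_torque': array([ -0.    , -52.7557,  -1.2672, -15.3424,  -0.0527,   0.0064,
         0.0002]), 'tool_pos': array([ 0.1452, -0.6073,  0.2459]), 'eef_rot': array([ 0.7851, -0.6194, -0.0007, -0.0005]), 'contact_force': array([ 0.1521,  0.088 , -0.0731]), 'moment': array([-0.0122,  0.0138,  0.0014]), 'opening': 1.0010917128769496}
side case_knee {'uv': [386.7, 179.7], 'conf': 0.69} [ 0.6272 -0.1634  0.1276]
side case_hinge {'uv': [360.3, 213.3], 'conf': 0.78} [ 0.516  -0.0666  0.1548]
side spare_edge {'uv': [202.8, 233.2], 'conf': 0.76} [0.4428 0.2875 0.2669]
top case_knee {'uv': [405.2, 188.5], 'conf': 0.48} [ 0.6255 -0.1651  0.1295]
top case_hinge {'uv': [364.4, 214.8], 'conf': 0.61} [ 0.5374 -0.0678  0.1801]
top spare_edge {'uv': [196.6, 228.7], 'conf': 0.56} [0.4474 0.2869 0.264 ]
```

View pics/side0.png

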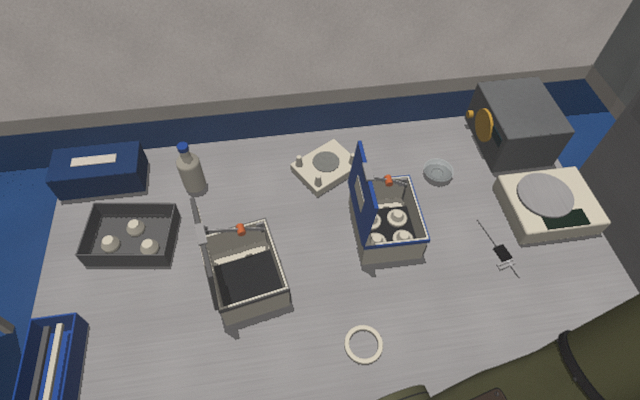

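View pics/top0.png

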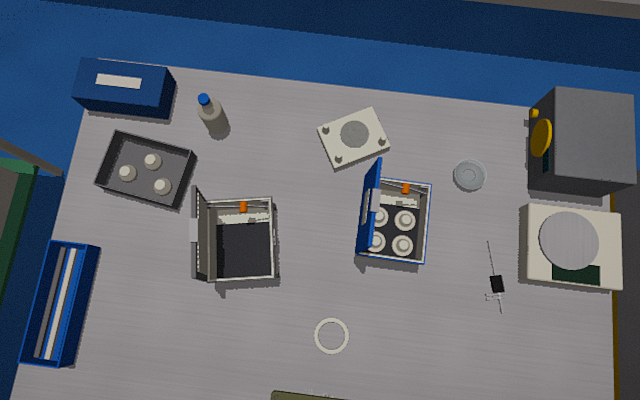

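View pics/wrist0.png

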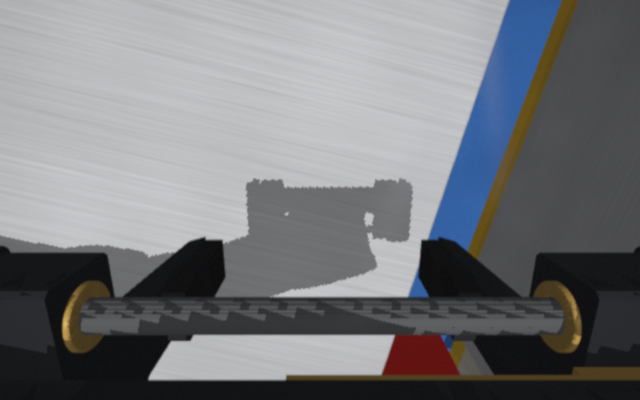

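The side view shows the blue-lid case at right, with its lid standing around (365,195) and the orange knee at (387,180). The grey case is at left, with its knee at (240,229). The top view agrees: knee at (405,188), blue rim spanning about (360-432, 180-265). Next I'll triangulate and fit the yaw.

Run:
```python
from h import *
np.set_printoptions(precision=4,suppress=True)
P={n:snapshot(n) for n in ['side','top']}
uv={}
for t in ['case_knee','case_hinge','spare_edge']:
    rs=[]
    for n in P:
        d=pinpoint(t,P[n])
        if d: rs.append(ray(P[n],d[0]['uv']));uv[t,n]=d[0]['uv']
    if len(rs)==2: print(t,tri(rs))
# orange blobs
rs=[]
for n in P:
    f=P[n]['frame'].astype(int)
    m=((f[...,0]>140)&(f[...,1]<f[...,0]*0.6)&(f[...,2]<f[...,0]*0.45)).astype(np.uint8)
    k,l,s,c=cv2.connectedComponentsWithStats(m)
    for i in range(1,k):
        if s[i,4]>8: print(n,s[i],c[i])
    i=min((i for i in range(1,k) if s[i,4]>8),key=lambda i:np.linalg.norm(c[i]-uv['case_knee',n]))
    rs.append(ray(P[n],c[i]))
print('knee blob',tri(rs))
# rim
p=P['top'];D=p['depth'];v,u=np.mgrid[:400,:640]
K=p['mtx'];c=np.stack([(u-K[0,2])/K[0,0]*D,(v-K[1,2])/K[1,1]*D,D,np.ones_like(D)],-1)
W=(c@np.linalg.inv(p['camera_from_world']).T)[...,:3]
box=(u>345)&(u<445)&(v>150)&(v<280)
m=box&(W[...,2]>.088)&(W[...,2]<.112)
pts=W[m][:,:2].astype(np.float32);print(len(pts));r=cv2.minAreaRect(pts);print(r);print(cv2.boxPoints(r))
m=box&(W[...,2]>.24);q=W[m];print('lid top pts',len(q),q.min(0),q.max(0));
a=np.polyfit(q[:,0],q[:,1],1);print('lid top line',a,np.degrees(np.arctan(a[0])))
```

```text
case_knee (array([ 0.6198, -0.1594,  0.1471]), [np.float64(0.0018809824585290878), np.float64(0.0018809824585292313)])
case_hinge (array([ 0.5571, -0.0761,  0.0983]), [np.float64(0.0006003068788237947), np.float64(0.0006003068788237794)])
spare_edge (array([0.4395, 0.2839, 0.2745]), [np.float64(0.0018177289535359733), np.float64(0.001817728953536144)])
side [385 175   7   9  42] [388.119  178.8571]
side [237 224   8  10  54] [240.0926 228.0926]
top [402 183   8  10  62] [405.5    187.8065]
top [240 201   7  11  62] [242.5968 206.0806]
knee blob (array([ 0.6266, -0.1659,  0.1316]), [np.float64(0.0005539306460751015), np.float64(0.0005539306460751068)])
870
((0.554256021976471, -0.1494375467300415), (0.17520132660865784, 0.20723722875118256), 88.868896484375)
[[ 0.4489 -0.235 ]
 [ 0.6561 -0.2391]
 [ 0.6596 -0.0639]
 [ 0.4524 -0.0598]]
lid top pts 681 [ 0.3343 -0.0911  0.2401] [0.6552 0.0177 1.1901]
lid top line [-0.2659  0.0701] -14.888372838221274
```

Run:
```python
import cv2
a=cv2.imread('pics/top0.png')[150:280,330:460];cv2.imwrite('pics/topz.png',cv2.resize(a,None,fx=4,fy=4,interpolation=cv2.INTER_CUBIC))
```

```text
(no output)
```

View pics/topz.png

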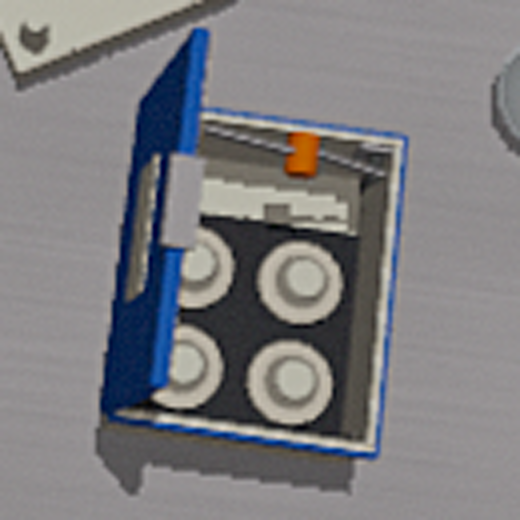

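Run:
```python
from h import *
np.set_printoptions(precision=4,suppress=True)
p=snapshot('top')
def atz(uv,z):
    o,d=ray(p,uv);return o+d*(z-o[2])/d[2]
A=atz((330+407/4,150+135/4),.1);B=atz((330+378/4,150+458/4),.1);C=atz((330+112/4,150+413/4),.1)
print(A,B,C,np.linalg.norm(A-B),np.linalg.norm(B-C))
e=(A-B)/np.linalg.norm(A-B);print('yaw',np.degrees(np.arctan2(e[1],e[0])))
D=p['depth'];v,u=np.mgrid[:400,:640];K=p['mtx'];c=np.stack([(u-K[0,2])/K[0,0]*D,(v-K[1,2])/K[1,1]*D,D,np.ones_like(D)],-1)
W=(c@np.linalg.inv(p['camera_from_world']).T)[...,:3]
m=(u>345)&(u<445)&(v>150)&(v<280)&(W[...,2]>.252)&(W[...,2]<.275);q=W[m]
l=cv2.fitLine(q[:,:2].astype(np.float32),cv2.DIST_HUBER,0,.01,.01).ravel();print(len(q),l,q.min(0),q.max(0),np.degrees(np.arctan2(l[1],l[0])))
for yaw in np.radians([-4,-2,0,2]):
    R=np.array([[np.cos(yaw),-np.sin(yaw)],[np.sin(yaw),np.cos(yaw)]])
    ex=R[:,0];ey=R[:,1]
    mid=(A+B)[:2]/2; print(np.degrees(yaw),'hinge',mid+.16*ey,'knee pred from hinge',mid+.16*ey+R@np.array([.074,-.094]))
```

```text
[ 0.6543 -0.2361  0.1   ] [ 0.449  -0.2321  0.1   ] [ 0.4563 -0.0686  0.1   ] 0.20526998567379975 0.16368778103001475
yaw -1.1073720807797922
543 [ 0.9998 -0.022   0.5524 -0.0805] [ 0.4562 -0.0908  0.252 ] [ 0.6547 -0.0718  0.2685] -1.2601923
-4.0 hinge [ 0.5628 -0.0745] knee pred from hinge [ 0.6301 -0.1734]
-2.0 hinge [ 0.5572 -0.0742] knee pred from hinge [ 0.6279 -0.1707]
0.0 hinge [ 0.5516 -0.0741] knee pred from hinge [ 0.6256 -0.1681]
2.0 hinge [ 0.5461 -0.0742] knee pred from hinge [ 0.6233 -0.1655]
```

Fitted pose: hinge about (0.556, -0.074), yaw about -1.2°, knee about (0.627, -0.168, 0.121). I'll raise the tool with the jaws shutting, then travel over.

```bash
cat > to.py <<'E'
import sys;from h import *
from scipy.spatial.transform import Rotation as R
np.set_printoptions(precision=4,suppress=True)
s=get_state();r=R.from_quat(s['eef_rot']);t=np.array(eval(sys.argv[1]))
print('t',round(s['clock'],2),'pos',s['tool_pos'],'F',s['contact_force'],'tool delta mm',r.inv().apply(t-s['tool_pos'])*1000)
x=r.as_matrix()[:,0];yaw=np.degrees(np.arctan2(x[1],x[0]));print('xyaw',yaw,'turn needed to -1.2:',yaw+1.2,'q',s['q'],'open',s['opening'])
E
python3 -m creep '[{"hand":0,"slide":[0,0,-0.05],"turn":0},{"hand":0,"slide":[0,0,-0.04],"turn":0},{"hand":0,"slide":[-0.029,-0.052,0],"turn":0},{"hand":0,"slide":[-0.029,-0.052,0],"turn":0},{"hand":0,"slide":[-0.029,-0.052,0],"turn":0}]' 20
python3 to.py '[0.627,-0.165,0.33]'
```

```text
clock: 1.68
tool_pos: [0.2781, -0.4857, 0.337]
eef_rot: [0.785, -0.62, 0.0, 0.0]
contact_force: [0.7, -0.4, 0.3]
opening: 0.455
t 1.68 pos [ 0.2781 -0.4857  0.337 ] F [ 0.7426 -0.4015  0.2681] tool delta mm [-230.8384 -413.8218    7.0335]
xyaw -76.56643429580019 turn needed to -1.2: -75.36643429580019 q [ 1.1031  0.5016 -0.2186  1.6423  0.1233  1.0104 -0.4914] open 0.454790668068059
```

```bash
python3 -m creep '[{"hand":0,"slide":[-0.029,-0.052,0],"turn":0},{"hand":0,"slide":[-0.029,-0.052,0],"turn":0},{"hand":0,"slide":[-0.029,-0.052,0],"turn":0},{"hand":0,"slide":[-0.029,-0.052,0],"turn":0},{"hand":0,"slide":[-0.029,-0.052,0],"turn":0}]' >/dev/null
python3 -m creep '[{"hand":0,"slide":[-0.029,-0.052,0],"turn":0},{"hand":0,"slide":[-0.029,-0.052,0],"turn":0},{"hand":0,"slide":[-0.020,-0.040,0],"turn":-10},{"hand":0,"slide":[0,0,0],"turn":-10},{"hand":0,"slide":[0,0,0],"turn":-10}]'
python3 -m creep '[{"hand":0,"slide":[0,0,0],"turn":-10},{"hand":0,"slide":[0,0,0],"turn":-10},{"hand":0,"slide":[0,0,0],"turn":-10},{"hand":0,"slide":[0,0,0],"turn":-10},{"hand":0,"slide":[0,0,0],"turn":-5}]'
python3 to.py '[0.627,-0.165,0.16]'
```

```text
clock: 2.92
tool_pos: [0.6183, -0.1753, 0.3364]
eef_rot: [0.92, -0.392, -0.0, 0.0]
contact_force: [-0.1, -0.6, -0.7]
opening: 0.005
clock: 3.55
tool_pos: [0.6178, -0.1763, 0.3366]
eef_rot: [1.0, -0.012, -0.0, 0.0]
contact_force: [-0.2, 0.7, -0.2]
opening: 0.003
t 3.55 pos [ 0.6178 -0.1763  0.3366] F [-0.239   0.6756 -0.2493] tool delta mm [  8.949  -11.5162 176.6412]
xyaw -1.3567585310650685 turn needed to -1.2: -0.15675853106506854 q [ 0.5013  0.6723 -0.5753  1.3737  0.3716  1.2035 -0.131 ] open 0.0027435956863031577
```

```bash
python3 -m creep '[{"hand":0,"slide":[0.009,-0.0115,0.05],"turn":0},{"hand":0,"slide":[0,0,0.02],"turn":0},{"hand":0,"slide":[0,0,0],"turn":0}]'
python3 - <<'E'
from h import *
np.set_printoptions(precision=4,suppress=True)
rs=[]
for n in ['wrist','top','side']:
    p=snapshot(n);save(p,n+'1.png');print(n,[ (d,deproj(p,d['uv'])) for d in pinpoint('case_knee',p)])
    f=p['frame'].astype(int)
    m=((f[...,0]>140)&(f[...,1]<f[...,0]*0.6)&(f[...,2]<f[...,0]*0.45)).astype(np.uint8)
    k,l,s,c=cv2.connectedComponentsWithStats(m)
    for i in range(1,k):
        if s[i,4]>15: print(n,s[i],c[i],deproj(p,c[i]))
E
```

```text
clock: 3.92
tool_pos: [0.6261, -0.1649, 0.265]
eef_rot: [1.0, -0.013, -0.002, -0.0]
contact_force: [-0.9, -0.3, -0.4]
opening: 0.001
wrist [({'uv': [323.1, 187.4], 'conf': 0.94}, array([ 0.6267, -0.163 ,  0.1291]))]
wrist [310 184  31  18 417] [326.5492 192.1775] [ 0.6294 -0.1665  0.1313]
top [({'uv': [405.5, 189.4], 'conf': 0.68}, array([ 0.623 , -0.1658,  0.1307]))]
top [404 183   6   5  21] [406.4286 185.381 ] [ 0.6333 -0.1672  0.1313]
top [239 201   8  11  78] [242.7564 205.9103] [0.5327 0.2243 0.1309]
side [({'uv': [383.3, 180.8], 'conf': 0.62}, array([ 0.647 , -0.163 ,  0.0978]))]
side [236 224   9  10  58] [240.1034 228.2586] [0.5295 0.2237 0.1332]
```

View pics/wrist1.png

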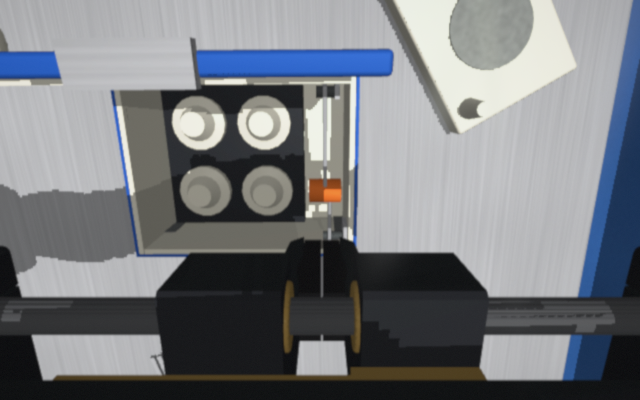

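View pics/side1.png

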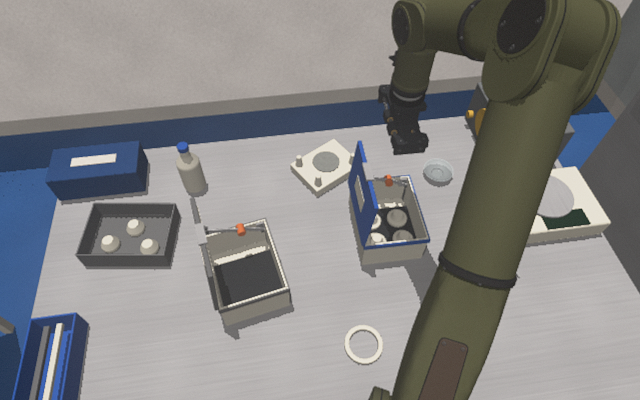

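The wrist picture shows the roller at (325,190), which gives (0.628, -0.166, top 0.131) and matches the earlier fit. The lid runs along the top of the image, clear of the gripper. I'll descend to just above the roller.

```bash
python3 -m creep '[{"hand":0,"slide":[0.002,0,0.05],"turn":0},{"hand":0,"slide":[0,0,0.05],"turn":0},{"hand":0,"slide":[0,0,0.013],"turn":0},{"hand":0,"slide":[0,0,0],"turn":0}]'
python3 to.py '[0.628,-0.166,0.139]'
python3 - <<'E'
from h import *
p=snapshot('side');cv2.imwrite('pics/side2.png',cv2.resize(p['frame'][120:290,320:480,::-1],None,fx=3.5,fy=3.5))
p=snapshot('wrist');save(p,'wrist2.png')
E
```

```text
clock: 4.72
tool_pos: [0.6297, -0.1649, 0.1543]
eef_rot: [1.0, -0.014, 0.0, 0.0]
contact_force: [0.1, -0.1, 0.7]
opening: 0.008
t 4.72 pos [ 0.6297 -0.1649  0.1543] F [ 0.0603 -0.1406  0.7183] tool delta mm [-1.666   1.1714 15.2926]
xyaw -1.5509926923256014 turn needed to -1.2: -0.3509926923256015 q [ 0.4423  0.8699 -0.4932  1.5531  0.5037  0.8473 -0.2681] open 0.007569424258474294
```

View pics/side2.png

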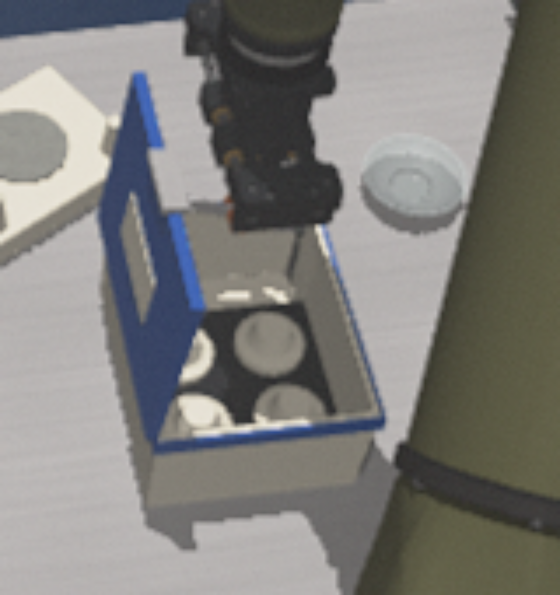

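View pics/wrist2.png

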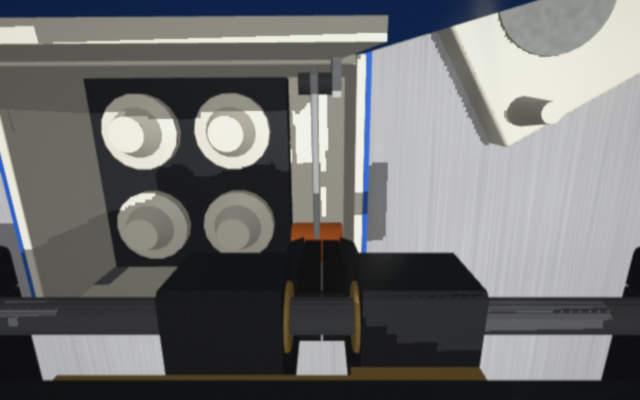

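Fingers sit right above the roller at (317,230). Now I'll press in small rows, drifting towards the hinge.

```bash
python3 -m creep '[{"hand":0,"slide":[-0.0015,0,0.012],"turn":0},{"hand":0,"slide":[0,0,0.006],"turn":0},{"hand":0,"slide":[0,0,0.004],"turn":0},{"hand":0,"slide":[0,0,0],"turn":0}]'
python3 -m creep '[{"hand":0,"slide":[0,0,0.004],"turn":0},{"hand":0,"slide":[0,-0.001,0.004],"turn":0},{"hand":0,"slide":[0,-0.001,0.003],"turn":0},{"hand":0,"slide":[0,0,0],"turn":0}]'
```

```text
clock: 5.32
tool_pos: [0.6288, -0.1641, 0.1324]
eef_rot: [1.0, -0.013, 0.001, -0.0]
contact_force: [0.6, 0.9, 1.8]
opening: 0.004
clock: 5.82
tool_pos: [0.6288, -0.1628, 0.1214]
eef_rot: [1.0, -0.013, 0.001, 0.0]
contact_force: [1.9, 0.2, 3.8]
opening: -0.001
```

```bash
python3 -m creep '[{"hand":0,"slide":[0,-0.002,0.004],"turn":0},{"hand":0,"slide":[0,-0.002,0.004],"turn":0},{"hand":0,"slide":[0,-0.001,0.004],"turn":0},{"hand":0,"slide":[0,0,0.002],"turn":0},{"hand":0,"slide":[0,0,0],"turn":0}]'
python3 - <<'E'
from h import *
p=snapshot('wrist');save(p,'wrist3.png')
E
```

```text
clock: 6.45
tool_pos: [0.6289, -0.162, 0.1076]
eef_rot: [1.0, -0.015, 0.001, 0.003]
contact_force: [0.8, -4.6, 5.5]
opening: 0.005
```

View pics/wrist3.png

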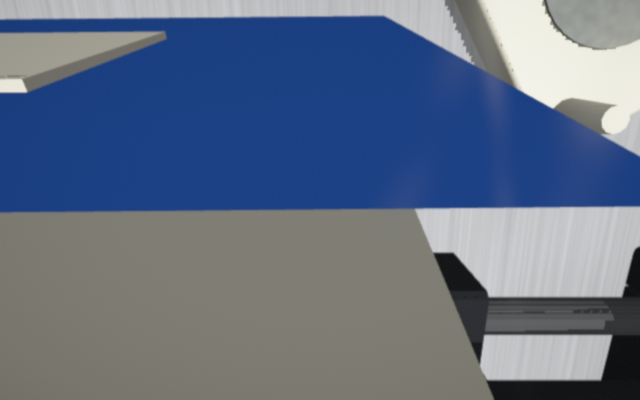

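Run:
```python
from h import *
p=snapshot('side');cv2.imwrite('pics/side3.png',cv2.resize(p['frame'][120:290,320:480,::-1],None,fx=3.5,fy=3.5))
p=snapshot('top');cv2.imwrite('pics/top3.png',cv2.resize(p['frame'][140:290,320:480,::-1],None,fx=3.5,fy=3.5))
```

```text
(no output)
```

View pics/side3.png

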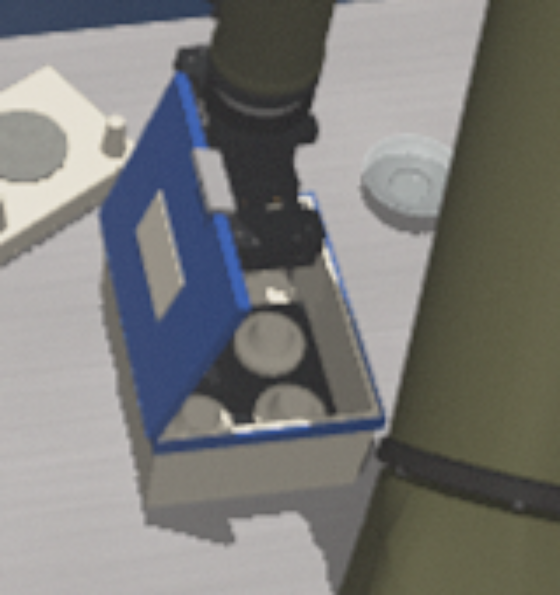

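View pics/top3.png

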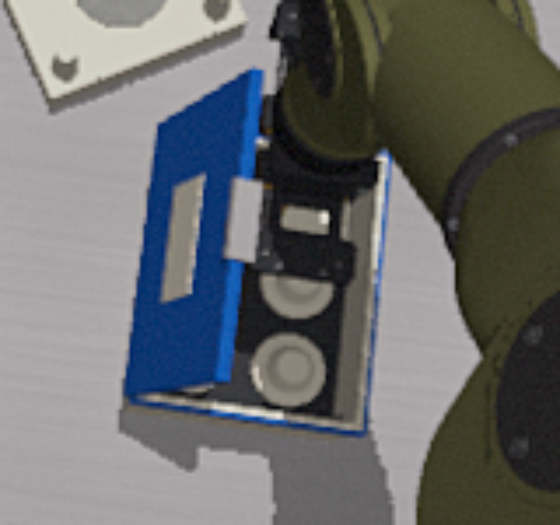

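The lid followed as the knee broke and now leans over, its free edge at about (215,180) in the side crop, touching the gripper with about 5 N. I'll back away towards -y and rise.

```bash
python3 -m creep '[{"hand":0,"slide":[0,0.010,-0.005],"turn":0},{"hand":0,"slide":[0,0.020,-0.015],"turn":0},{"hand":0,"slide":[0,0.015,-0.04],"turn":0},{"hand":0,"slide":[0,0,-0.06],"turn":0},{"hand":0,"slide":[0,0,-0.06],"turn":0}]'
python3 -m creep '[{"hand":0,"slide":[-0.03,0,-0.04],"turn":0},{"hand":0,"slide":[0,0,0],"turn":0}]'
python3 - <<'E'
from h import *
np.set_printoptions(precision=4,suppress=True)
p=snapshot('side');cv2.imwrite('pics/side4.png',cv2.resize(p['frame'][120:290,320:480,::-1],None,fx=3.5,fy=3.5))
p=snapshot('top');cv2.imwrite('pics/top4.png',cv2.resize(p['frame'][140:290,320:480,::-1],None,fx=3.5,fy=3.5))
p=snapshot('wrist');save(p,'wrist4.png')
E
```

```text
clock: 7.22
tool_pos: [0.6253, -0.2035, 0.2876]
eef_rot: [1.0, -0.014, -0.002, -0.0]
contact_force: [1.7, -0.1, 0.1]
opening: 0.007
clock: 7.48
tool_pos: [0.5962, -0.2027, 0.3301]
eef_rot: [1.0, -0.014, 0.002, 0.001]
contact_force: [-0.2, 0.6, -0.5]
opening: 0.005
```

View pics/side4.png

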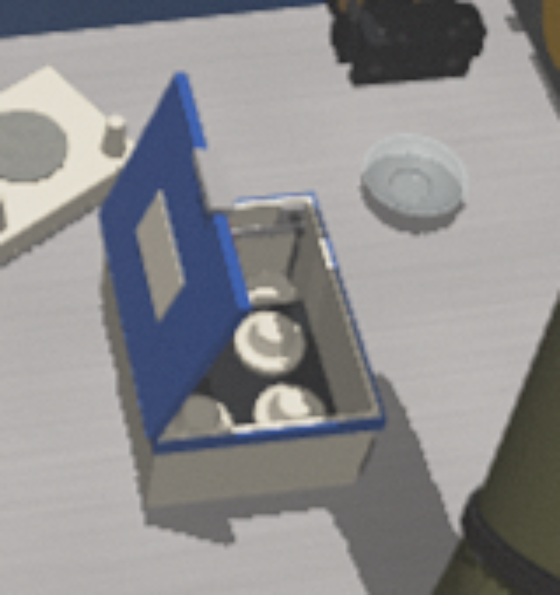

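View pics/wrist4.png

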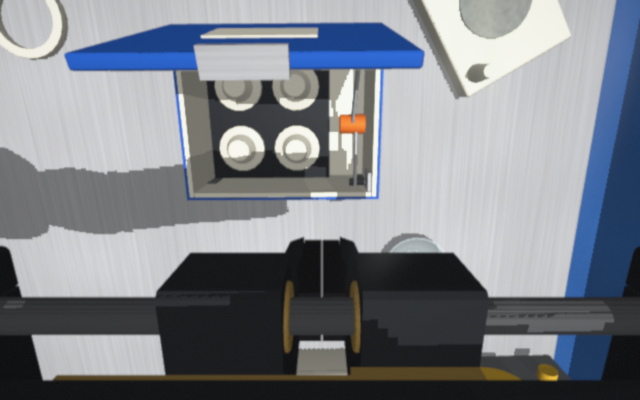

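The stay is broken: the roller now hangs lower at (352,124) in the wrist view, and the lid leans partly over. I'll measure the lid's angle.

```bash
cat > lid.py <<'E'
from h import *
np.set_printoptions(precision=4,suppress=True)
def world(p):
    D=p['depth'];v,u=np.mgrid[:400,:640];K=p['mtx'];c=np.stack([(u-K[0,2])/K[0,0]*D,(v-K[1,2])/K[1,1]*D,D,np.ones_like(D)],-1)
    return (c@np.linalg.inv(p['camera_from_world']).T)[...,:3]
for n in ['top','side']:
    p=snapshot(n);W=world(p);f=p['frame'].astype(int)
    m=(f[...,2]>80)&(f[...,0]<60)&(f[...,2]>1.6*f[...,1])&(W[...,0]>.44)&(W[...,0]<.67)&(W[...,1]>-.26)&(W[...,1]<-.04)&(W[...,2]>.095)&(W[...,2]<.28)
    q=W[m];c=q.mean(0);U,S,Vt=np.linalg.svd(q-c,full_matrices=False);nn=Vt[2]*np.sign(Vt[2][2]);
    print(n,len(q),'max z',np.percentile(q[:,2],99),'min y',np.percentile(q[:,1],1),'normal',nn,'angle deg',np.degrees(np.arccos(nn[2])))
p=snapshot('wrist')
for d in pinpoint('case_knee',p)[:1]: print('knee',d,deproj(p,d['uv']))
E
python3 lid.py; python3 to.py '[0.556,-0.045,0.30]'
```

```text
top 2114 max z 0.25711722443960616 min y -0.23185890125659975 normal [-0.0778  0.9903  0.1155] angle deg 83.36910473423596
side 235 max z 0.2581589246486206 min y -0.2248556332951941 normal [ 0.0952 -0.9272  0.3623] angle deg 68.75954623341616
knee {'uv': [348.8, 122.2], 'conf': 0.69} [ 0.6242 -0.1546  0.098 ]
t 7.83 pos [ 0.5965 -0.2018  0.3251] F [-0.345   0.3601  0.7446] tool delta mm [ -44.556  -155.6865   25.3568]
xyaw -1.5259608754458172 turn needed to -1.2: -0.3259608754458172 q [ 0.5615  0.6649 -0.5845  1.4312  0.3794  1.1616 -0.1035] open 0.0010389346059312295
```

```bash
python3 -m creep '[{"hand":0,"slide":[-0.02,-0.05,0],"turn":0},{"hand":0,"slide":[-0.02,-0.055,0],"turn":0},{"hand":0,"slide":[0,-0.05,0],"turn":0},{"hand":0,"slide":[0,0,0],"turn":0}]'
python3 to.py '[0.556,-0.05,0.224]'
python3 -m creep '[{"hand":0,"slide":[0,0,0.05],"turn":0},{"hand":0,"slide":[0,0,0.05],"turn":0},{"hand":0,"slide":[0,0,0],"turn":0}]'
python3 to.py '[0.556,-0.0966,0.224]'
python3 - <<'E'
from h import *
p=snapshot('side');cv2.imwrite('pics/side5.png',cv2.resize(p['frame'][120:290,300:460,::-1],None,fx=3.5,fy=3.5))
p=snapshot('top');cv2.imwrite('pics/top5.png',cv2.resize(p['frame'][140:290,320:480,::-1],None,fx=3.5,fy=3.5))
E
```

```text
clock: 8.32
tool_pos: [0.5608, -0.0403, 0.3268]
eef_rot: [1.0, -0.009, -0.0, -0.002]
contact_force: [-0.2, -0.5, -1.0]
opening: 0.008
t 8.32 pos [ 0.5608 -0.0403  0.3268] F [-0.2439 -0.493  -1.0352] tool delta mm [ -4.6124  10.1454 102.7546]
xyaw -1.021902802293345 turn needed to -1.2: 0.178097197706655 q [ 0.3532  0.563  -0.6076  1.6378  0.3547  1.0531 -0.3773] open 0.008471293588983735
clock: 8.7
tool_pos: [0.5583, -0.0476, 0.2232]
eef_rot: [1.0, -0.014, -0.004, 0.001]
contact_force: [-0.1, 0.6, 0.9]
opening: 0.004
t 8.7 pos [ 0.5583 -0.0476  0.2232] F [-0.087   0.5937  0.9173] tool delta mm [-0.9744 49.081  -0.7192]
xyaw -1.591126678416104 turn needed to -1.2: -0.39112667841610405 q [ 0.3205  0.6795 -0.541   1.7703  0.4545  0.8285 -0.4665] open 0.003628938523103624
```

View pics/side5.png

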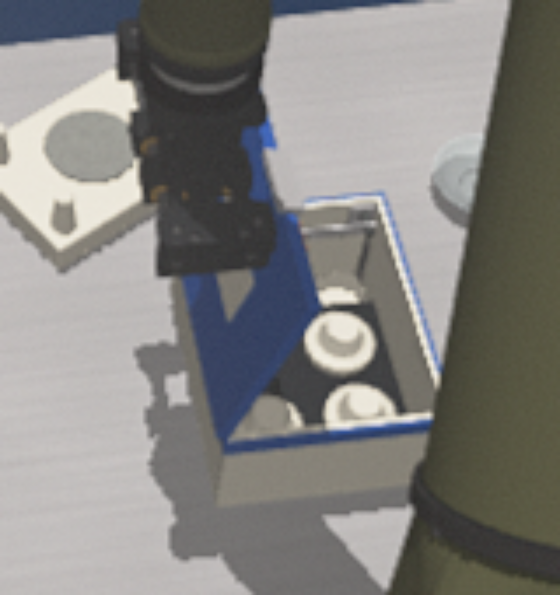

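View pics/top5.png

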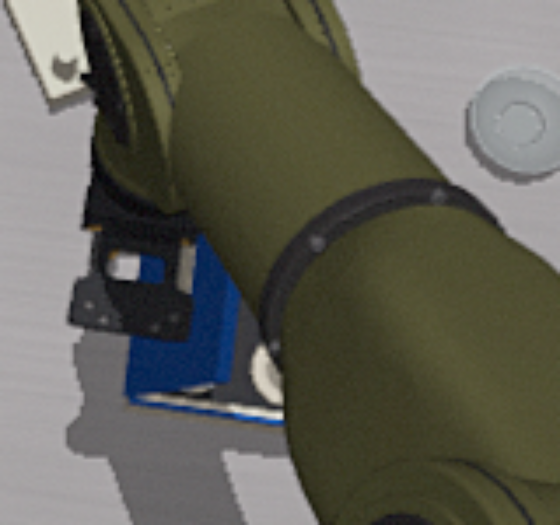

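The tool is now on the hinge side of the lid's outer face, clear of it. Pushing towards -y along the lid's arc.

```bash
python3 -m creep '[{"hand":0,"slide":[0,0.030,0],"turn":0},{"hand":0,"slide":[0,0.019,0],"turn":0},{"hand":0,"slide":[0,0.010,0.004],"turn":0},{"hand":0,"slide":[0,0.010,0.004],"turn":0},{"hand":0,"slide":[0,0,0],"turn":0}]'
python3 to.py '[0.556,-0.134,0.206]'
```

```text
clock: 9.43
tool_pos: [0.559, -0.116, 0.2185]
eef_rot: [1.0, -0.014, -0.0, 0.0]
contact_force: [-0.7, -0.0, -0.0]
opening: 0.007
t 9.43 pos [ 0.559  -0.116   0.2185] F [-0.7115 -0.002  -0.016 ] tool delta mm [-2.5163 18.0969 12.5306]
xyaw -1.610084637531795 turn needed to -1.2: -0.410084637531795 q [ 0.4404  0.6963 -0.5447  1.7517  0.4698  0.8267 -0.3541] open 0.007499212093870823
```

```bash
python3 -m creep '[{"hand":0,"slide":[0,0.009,0.006],"turn":0},{"hand":0,"slide":[0,0.009,0.007],"turn":0},{"hand":0,"slide":[0,0.008,0.007],"turn":0},{"hand":0,"slide":[0,0.008,0.007],"turn":0},{"hand":0,"slide":[0,0,0],"turn":0}]'
python3 - <<'E'
from h import *
p=snapshot('side');cv2.imwrite('pics/side6.png',cv2.resize(p['frame'][120:290,300:460,::-1],None,fx=3.5,fy=3.5))
E
python3 to.py '[0.556,-0.164,0.177]'
```

```text
clock: 10.05
tool_pos: [0.557, -0.1502, 0.1905]
eef_rot: [1.0, -0.014, -0.001, 0.0]
contact_force: [-0.6, -0.1, 0.3]
opening: 0.007
t 10.1 pos [ 0.5571 -0.1496  0.1908] F [ 0.0565 -0.304   0.1484] tool delta mm [-0.6779 14.4458 13.8232]
xyaw -1.5926730226800874 turn needed to -1.2: -0.3926730226800874 q [ 0.4853  0.7403 -0.5268  1.7577  0.5017  0.7837 -0.3195] open 0.008670231450402202
```

View pics/side6.png

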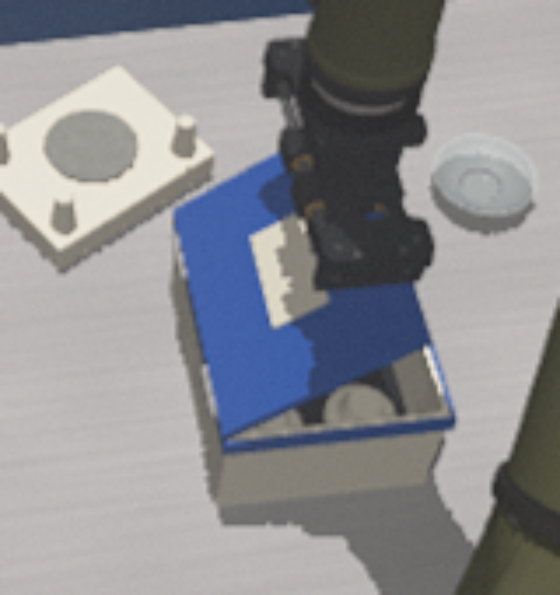

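The lid is going down smoothly, now at roughly 35-40°. Continuing.

```bash
python3 -m creep '[{"hand":0,"slide":[0,0.007,0.007],"turn":0},{"hand":0,"slide":[0,0.007,0.008],"turn":0},{"hand":0,"slide":[0,0.005,0.009],"turn":0},{"hand":0,"slide":[0,0.005,0.010],"turn":0},{"hand":0,"slide":[0,0.004,0.010],"turn":0}]'
python3 -m creep '[{"hand":0,"slide":[0,0.003,0.010],"turn":0},{"hand":0,"slide":[0,0.002,0.009],"turn":0},{"hand":0,"slide":[0,0,0],"turn":0}]'
python3 to.py '[0.556,-0.185,0.118]'
```

```text
clock: 10.72
tool_pos: [0.5573, -0.1775, 0.1469]
eef_rot: [1.0, -0.014, -0.0, 0.0]
contact_force: [0.4, 0.3, 0.5]
opening: 0.005
clock: 11.1
tool_pos: [0.5565, -0.1823, 0.1278]
eef_rot: [1.0, -0.014, -0.001, 0.0]
contact_force: [-0.4, 0.1, -0.2]
opening: 0.008
t 11.1 pos [ 0.5565 -0.1823  0.1278] F [-0.3567  0.122  -0.1897] tool delta mm [-0.4462  2.6878  9.7899]
xyaw -1.564162499372404 turn needed to -1.2: -0.36416249937240397 q [ 0.5065  0.8353 -0.4734  1.7764  0.5741  0.6731 -0.3207] open 0.007589875623932307
```

```bash
python3 -m creep '[{"hand":0,"slide":[0,0.005,0.004],"turn":0},{"hand":0,"slide":[0,0.005,0.004],"turn":0},{"hand":0,"slide":[0,0,0.002],"turn":0},{"hand":0,"slide":[0,0,0.002],"turn":0},{"hand":0,"slide":[0,0,0],"turn":0}]'
python3 - <<'E'
from h import *
p=snapshot('side');cv2.imwrite('pics/side7.png',cv2.resize(p['frame'][120:290,300:460,::-1],None,fx=3.5,fy=3.5))
E
```

```text
clock: 11.72
tool_pos: [0.5569, -0.1928, 0.1179]
eef_rot: [1.0, -0.014, 0.0, 0.001]
contact_force: [-2.5, -1.5, 9.2]
opening: 0.009
```

View pics/side7.png

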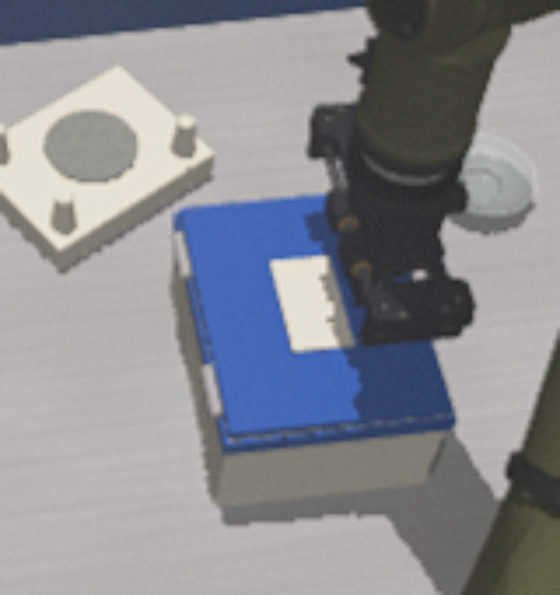

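The lid lies on the rim with 9 N of reaction at TCP z 0.118, the expected shut height. I'll press slightly more, lift off and check.

```bash
python3 -m creep '[{"hand":0,"slide":[0,0,0.002],"turn":0},{"hand":0,"slide":[0,0,0],"turn":0}]'
python3 -m creep '[{"hand":0,"slide":[0,0,-0.03],"turn":0},{"hand":0,"slide":[0,0,-0.06],"turn":0},{"hand":0,"slide":[0,0,-0.06],"turn":0},{"hand":0,"slide":[0,0.06,-0.05],"turn":0},{"hand":0,"slide":[0,0.06,0],"turn":0}]'
python3 -m creep '[{"hand":0,"slide":[0,0.06,0],"turn":0},{"hand":0,"slide":[0,0,0],"turn":0},{"hand":0,"slide":[0,0,0],"turn":0}]'
python3 - <<'E'
from h import *
np.set_printoptions(precision=4,suppress=True)
P={n:snapshot(n) for n in ['side','top','wrist']}
for n in P:
    p=P[n];save(p,n+'8.png')
    D=p['depth'];v,u=np.mgrid[:400,:640];K=p['mtx'];c=np.stack([(u-K[0,2])/K[0,0]*D,(v-K[1,2])/K[1,1]*D,D,np.ones_like(D)],-1)
    W=(c@np.linalg.inv(p['camera_from_world']).T)[...,:3]
    m=(W[...,0]>.465)&(W[...,0]<.64)&(W[...,1]>-.225)&(W[...,1]<-.085)&(W[...,2]>.07)&(W[...,2]<.2)
    q=W[m]
    if len(q)>50:
        A=np.c_[q[:,:2]-[.556,-.15],np.ones(len(q))];s=np.linalg.lstsq(A,q[:,2],rcond=None)[0];print(n,len(q),'plane slope deg x,y',np.degrees(s[:2]),'z',s[2])
rs=[ray(P[n],pinpoint('spare_edge',P[n])[0]['uv']) for n in ['side','top']];print('spare',tri(rs))
E
```

```text
clock: 12.02
tool_pos: [0.557, -0.1928, 0.1177]
eef_rot: [1.0, -0.014, 0.0, 0.002]
contact_force: [-6.4, -0.5, 23.0]
opening: 0.004
clock: 12.65
tool_pos: [0.5567, -0.2996, 0.3094]
eef_rot: [1.0, -0.012, 0.004, 0.001]
contact_force: [0.8, -0.9, -0.2]
opening: 0.007
clock: 13.02
tool_pos: [0.5525, -0.3588, 0.3044]
eef_rot: [1.0, -0.013, -0.0, -0.001]
contact_force: [0.0, 0.8, -0.2]
opening: 0.003
side 3091 plane slope deg x,y [0.0695 0.3348] z 0.11182230981157369
top 3935 plane slope deg x,y [-0.0191  0.4057] z 0.10901194595281716
wrist 5104 plane slope deg x,y [ 0.0852 -0.0796] z 0.10910676944993922
spare (array([0.4471, 0.2861, 0.2673]), [np.float64(0.00034821047775566966), np.float64(0.0003482104777557601)])
```

View pics/side8.png

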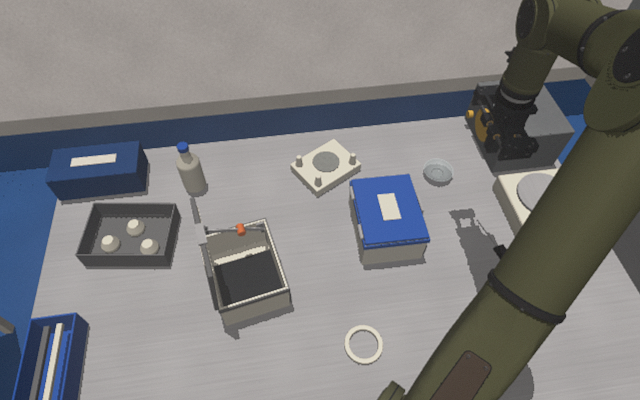

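View pics/top8.png

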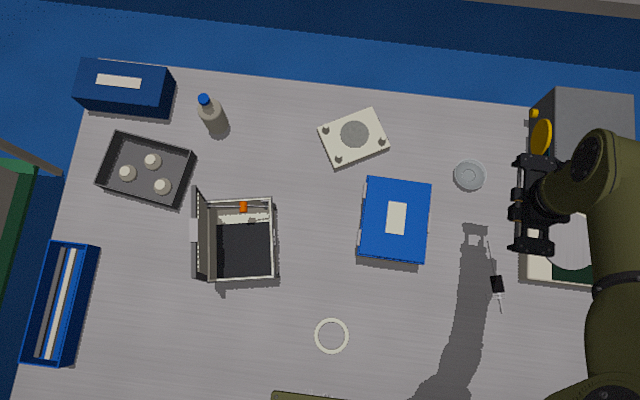

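The blue lid lies flat, at (388,210) in the side view, with its plane level within 0.4° and z about 0.110. The grey lid still stands as before, and the arm is clear with no contact force.

```bash
python3 -c "
from plant import *
print(finish_job())"
```

```text
the job is handed in; nothing more can be done
None
```

The blue lid is shut and the job is handed in after about 13 s of robot time. I pressed the orange knee down about 31 mm with the closed fingers, which broke the stay. I then went round to the outer side of the lid, swept it down along its arc and pressed it onto the rim, with 23 N measured at most.

**Last checks:**
- **Blue lid:** its top sits at z of about 0.109 to 0.112 m in all three cameras, against 0.110 expected. It is level within about 0.4°.
- **Grey lid:** its free edge measures (0.447, 0.286, 0.267). The starting readings from the same two cameras were within about 8 mm of that, which is detection scatter, and it looks unchanged in the pictures.
- **Arm:** it is clear of everything, with contact force near zero.

- **Lid tilted early:** it tilted partway while I was pressing the knee and leaned lightly on the gripper, at about 5 N. I backed off before lowering it.
- **Readings that disagreed:** the network's first knee height was about 15 mm too high compared with the roller's colour and depth. I used the colour and depth reading, and the wrist camera confirmed it. My depth estimates of the half-lowered lid's angle also disagreed (69° and 83°), so I went by the pictures there.

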